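# Put the bit rack away through the sprung flap

### The job

Put the driver bit rack away: push it from the loading shelf through the sprung flap of the grey box, so that it drops off the shelf and lies flat on the floor inside, with the flap swung shut behind it. Do not shift the tin, the metal dish or the bottle that stand beside the box.

Things in the scene. Friction and masses are not known exactly. Their poses are not given: they have to be found in the camera images.
- putaway_box: Fixed grey box with a pale roof panel (top 106 mm over the table), with a loading shelf in front. Origin: on the table, below the middle of the shelf's inner edge. x axis: level, from the shelf into the box (the way to push); y left, z up. All mm below are in this frame. Shelf: solid slab, flat top at z 38, x -185 to 0, y -155 to 155; at x 0 a step drops straight down to the inner floor.
- shelf_edge (a point): Middle of the shelf's inner edge (x 0, z 38), at the foot of the box's mouth. The mouth is 250 mm wide; at each side of it a flared cheek, 24 mm high, stands on the shelf from about x 0, y +-126 to x -49, y +-141 and guides things in.
- mouth_top (a point): Middle of the flap's axle at the top of the mouth (x 38, z 98): the front of the box leans back from the shelf edge to here. The lintel, the same height as the roof, spans x 34 to 58 above it.
- box_floor (a point): Centre of the inner floor (x 65, z 4). The floor runs from the step at x 0 to the back wall at x 130, between side walls at y -125 and 125 (8 mm thick).
- flap (a joint): The sprung flap: smooth aluminium sheet 245 mm wide, 68 mm long, with a slippery white edge. 0 = shut (leaning, lower edge about 2 mm over the shelf edge); grows in rad as it swings into the box, up to 1.75. Opens inward only; spring and weight shut it, with 0.5 to 2 N at its edge. It swings clear over a rack lying flat on the floor, not over one leaning on the shelf edge.
- bit_rack: Dark green flat insert of a driver set with rows of bits, 115 mm (x) by 194 mm (y), 20 mm high over the bits, solid base 12 mm high. 0.2 to 0.45 kg. Origin: centre of underside, z up. Starts flat on the shelf, long sides parallel to the flap within 0.2 rad, x axis into the box, within 20 mm of the middle. Drops 34 mm once its rear side is past the shelf edge.
- flux_tin: Round white tin, 90 mm wide, 32 mm high, loose on the table to the right of the loading shelf. Origin: centre of its underside. To be left alone.
- screw_dish: Round metal dish, 112 mm wide, 22 mm high, loose on the table to the left of the loading shelf. Origin: centre of its underside. To be left alone.
- ipa_bottle: Upright bottle, 51 mm wide, 160 mm high, loose on the table to the left of the box. Origin: centre of its underside. To be left alone.
There are look-alikes about, which are no part of the job. What is shaped like the bit_rack but purple is not meant.

How it is judged:
At the end, for the whole second after the job is handed in: The rack lies at rest, bits up, flat on the inner floor of the box (centre more than 40 mm past the shelf edge, underside less than 12 mm above the table, tilted less than 0.12 rad) and the flap is shut to within 0.1 rad (x of bit_rack in the frame of putaway_box above 0.04 m and z of bit_rack in the frame of putaway_box below 0.012 m and angle between bit_rack's own z axis and vertical below 0.12 rad and value of joint flap below 0.1 rad and linear speed of bit_rack below 0.02 m/s); the robot touches nothing.
It fails at once if the tin, the dish or the bottle is shifted by more than 30 mm (distance of any of flux_tin, screw_dish, ipa_bottle from where it was at the start of the episode above 0.03 m).
It also fails if it takes over 35 s, if anything falls off the work surface, if the arm or the gripper's body presses on something with over 40 N, if the wrist force passes 120 N, or if a joint passes its speed limit or range.

### The arm

A 6-joint arm with a two-finger parallel gripper is mounted at the origin on a cart in front of the work surface, level with it; the furniture and walls round the work are solid. World frame = base frame: x ahead of the robot, y to its left, z up, the work surface at z = 0. Lengths are in m, angles in rad, forces in N, time in s.
With the tool pointing down it reaches from about 0.3 to 1 m from the base axis. Payload 5.1 kg.
Tool frame: the origin (TCP) lies midway between the tips of the shut fingers; the grasp point (between the pads) lies 19 mm behind it (ctrl.hold_point_z is the z of the grasp point in the tool frame, in m); z points along the fingers, y is the line along which they close (so a half turn about z gives the same grasp; the last joint's range is limited). The gripper opens to 95 mm and grips with 3 to 60 N. Pads are 20 mm wide; open, the fingers measure 119 mm over their backs; the gripper's body (75 mm by 180 mm) begins 59 mm behind the grasp point.
Start: joints at [1.193, 0.124, 1.65, -0, 1.367, -0.083], TCP at [0.189, 0.622, 0.215] pointing down, gripper open.
Joint ranges: [-2.61, 2.61], [-1.02, 2.33], [0.03, 2.71], [-1.35, 4.49], [0.32, 2.68], [-2.91, 2.91]. Speed limits (rad/s): [2.57, 2.57, 3.14, 3.14, 3.14, 3.14].

### API

Orientations are given as [roll, pitch, yaw] about the fixed x, y, z axes, in that order (R = Rz(yaw) Ry(pitch) Rx(roll)).
In Python, from plant import ctrl gives the robot as it stands.
- The arm moves only by the tool apply_moves, never from a script. Its argument "steps" is a list of rows, each a list of 2 entries, a list of its own where there are three numbers: the shift along the tool's x, y, z in m, then the turn, a rotation vector about the tool's x, y, z in rad. A call has 1 to 12 rows; each row is the pose to reach, as a shift and turn from the pose commanded when the call began, along the tool's axes at that moment; what a row does not reach only later rows make up. A row lasts 1/8 s, in which the tool goes at most 62.5 mm and 10.7 degrees, less where a joint would pass 70% of its speed; a pose out of reach is approached as far as the arm can. A call with a gripper value outside its range is refused whole. "claw" is the opening, from -1 (shut) to 1 (fully open), set as the call begins (left out, the last holds). The fingers move at their own pace and stop on an object; "squeeze" is the grip in N (left out, the last holds). Time passes only in rows, so rows that repeat a pose let the fingers close. It gives the time, the measured TCP pose, the force, the opening and the grip force at its end, in the units of the state.
- ctrl.observe(): the state, without advancing time (a new reading comes with each control period).
- ctrl.grab_frame(name): name is "side" or "top"; returns a dict with "color" (400x640x3 uint8, red, green, blue), "K" (3x3 intrinsics, pixels), "D" ([k1, k2, p1, p2, k3] as OpenCV has them; the pictures are not rectified), "origin" and "orientation" of the camera in the world. Camera axes: x right, y down, z forward; pixel columns grow to the right and rows downward; lengths in m; the calibration is good to about 2 mm. A picture is of the moment at which its call begins. There is no depth.
- ctrl.sign_off(): hands the job in; it is judged then, once.
Trained networks look in a picture, given as the dict that the camera call returned (one of the last four; its "shot" number tells which), for a name from the list of things; names that differ only in an ending like _2 or _b are one class to them, and where a whole thing is asked for, a point or a joint stands for the part that bears it (a point fixed in the world has none). Each returns a list of dicts, best first, with "conf" (0 to 1); they miss things now and then, are a little off and sometimes report something else, mostly with a low value. They report only what shows in the picture. A call takes as long as a camera call. They do not tell look-alikes from the thing itself.
- ctrl.spot_in(query, picture): "xyz" ([x, y, z] in m, in world coordinates, good to about 4 mm: the middle of the surface that is visible of it).
- ctrl.trace(query, picture): "region" (400x640 bool, what is visible of it).
- ctrl.place_of(query, picture): "xyz" ([x, y, z] in m, in world coordinates, good to about 4 mm: a listed point, or the origin of a listed thing).
The state is a dict: "time": time; "joint_positions": joint angles; "qvel": joint speeds; "joint_efforts": joint torques, N m; "position": TCP position; "tcp_rot": TCP orientation; "ft_force": force on the tool from outside, world axes, zero at the start; "wrist_torque": the same for the moment, N m; "grip_width": opening from 0.0 (shut) to 1.0 (fully open); "grasp_force": force on a finger pad.
Only numpy, scipy, OpenCV 4.12 (cv2) and the standard library are available. Lean on these libraries where they do the work, as an engineer would, in place of code of your own. Each camera call takes 0.05 s, during which the arm holds its last target. There are 200 camera calls.

## Working session

There is one attempt and no reset: what is moved stays moved. The work goes in short steps, Python scripts to look and compute and a tool call to move; the robot and the scene stay as the last step left them, time stands still between calls to the robot, and variables do not carry over. Pictures are saved under pics/ and viewed, at most 10 in all, crops included, and the job is handed in when it is done.

Besides the shell and the picture viewer there is one more tool, called after ">>>" as name(argument=value, ...), one argument or row to a line, values as JSON. apply_moves: Moves the arm, as the interface text tells. Its arguments: {"type":"object","properties":{"steps":{"type":"array","items":{"type":"array"}},"claw":{"type":"number"},"squeeze":{"type":"number"}},"required":["steps"]}

```bash
mkdir -p pics
cat > h.py <<'E'
from plant import ctrl
import numpy as np, cv2
def shot(n,fn=None):
    p=ctrl.grab_frame(n)
    if fn: cv2.imwrite('pics/'+fn,p['color'][:,:,::-1])
    return p
E
python3 - <<'E'
from h import *
print(ctrl.observe())
for n in ('top','side'):
    p=shot(n,n+'0.png'); print(n,p['origin'],p['orientation'])
    for q in ('putaway_box','shelf_edge','mouth_top','box_floor','bit_rack','flux_tin','screw_dish','ipa_bottle'):
        print(q,[(np.round(d['xyz'],3),round(d['conf'],2)) for d in ctrl.place_of(q,p)])
a=cv2.imread('pics/top0.png');b=cv2.imread('pics/side0.png')
E
```

```text
{'time': 0.0, 'joint_positions': array([ 1.19339880e+00,  1.24466643e-01,  1.65166324e+00, -5.10129786e-05,
        1.36750559e+00, -8.26199075e-02]), 'qvel': array([-0.00049971,  0.0006575 ,  0.00075976,  0.00065373, -0.00106885,
        0.00051757]), 'joint_efforts': array([-1.80940392e-04, -4.17593765e+01, -3.59936678e+01,  7.74944667e-02,
        4.90228564e-02, -1.91438644e-04]), 'position': array([0.18865899, 0.62134701, 0.21341831]), 'tcp_rot': array([-3.13955268e+00, -1.18814227e-04,  2.84682526e+00]), 'ft_force': array([ 0.4321799 ,  0.1835569 , -0.09900064]), 'wrist_torque': array([ 0.05574852,  0.08394422, -0.03454704]), 'grasp_force': 0.0, 'grip_width': 1.0012776609382141}
top [0.5566472  0.01414566 1.02887233] [-3.05079946 -0.00754156 -1.59490747]
putaway_box [(array([ 0.569,  0.005, -0.001]), 0.83)]
shelf_edge [(array([0.563, 0.008, 0.039]), 0.67)]
mouth_top [(array([0.604, 0.005, 0.097]), 0.98)]
box_floor [(array([ 0.543, -0.216, -0.001]), 0.59), (array([0.639, 0.192, 0.002]), 0.54)]
bit_rack [(array([ 0.804, -0.294,  0.002]), 0.67), (array([0.474, 0.   , 0.04 ]), 0.56)]
flux_tin [(array([ 0.541, -0.215,  0.002]), 0.58)]
screw_dish [(array([0.5  , 0.242, 0.003]), 0.78)]
ipa_bottle [(array([0.638, 0.19 , 0.004]), 0.81)]
side [0.33242026 0.88220052 0.59157143] [-2.0489369   0.01757699 -2.80799211]
putaway_box [(array([0.569, 0.008, 0.002]), 0.91)]
shelf_edge [(array([0.568, 0.006, 0.038]), 0.61)]
mouth_top [(array([0.605, 0.008, 0.097]), 0.79)]
box_floor [(array([0.629, 0.005, 0.004]), 0.94), (array([ 0.503,  0.24 , -0.   ]), 0.6)]
bit_rack [(array([ 0.805, -0.291,  0.003]), 0.72), (array([0.474, 0.002, 0.038]), 0.62)]
flux_tin [(array([ 0.54 , -0.212, -0.   ]), 0.79), (array([0.566, 0.007, 0.041]), 0.28)]
screw_dish [(array([0.502, 0.243, 0.   ]), 0.6)]
ipa_bottle [(array([0.637, 0.187, 0.   ]), 0.72)]
```

View pics/top0.png

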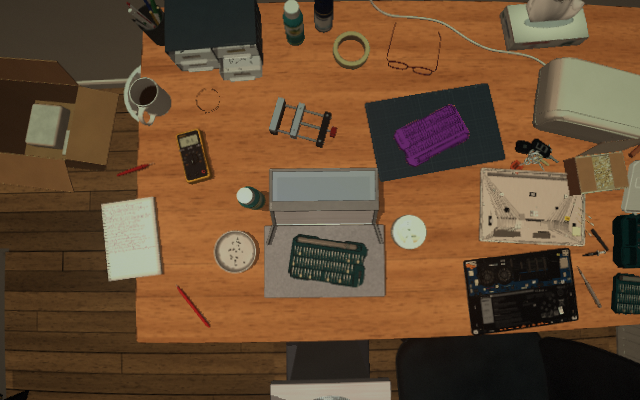

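View pics/side0.png

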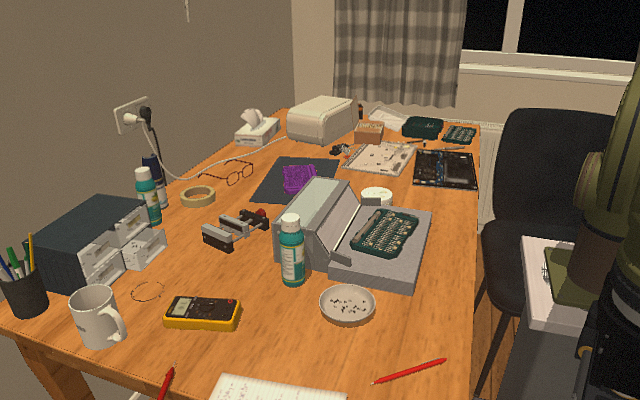

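Run:
```python
from h import *
p=shot('top')
K,D=np.array(p['K']),np.array(p['D'])
from scipy.spatial.transform import Rotation as R
Rc=R.from_euler('xyz',p['orientation']).as_matrix();o=np.array(p['origin'])
def lift(px,z):
    u=cv2.undistortPoints(np.array(px,float).reshape(-1,1,2),K,D).reshape(-1,2)
    d=np.c_[u,np.ones(len(u))]@Rc.T
    return o+d*((z-o[2])/d[:,2])[:,None]
for q,z in (('bit_rack',.056),('putaway_box',.1)):
  for d in ctrl.trace(q,p):
    m=d['region'].astype(np.uint8); c=max(cv2.findContours(m,0,2)[0],key=cv2.contourArea).reshape(-1,2)
    w=lift(c,z)[:,:2]; r=cv2.minAreaRect((w*1000).astype(np.float32))
    print(q,d['conf'],r,np.round(cv2.boxPoints(r)), p['color'][d['region']].mean(0))
```

```text
bit_rack 0.98 ((795.995361328125, -280.9710388183594), (110.07148742675781, 187.7321014404297), 25.08379554748535) [[ 706. -219.]
 [ 786. -389.]
 [ 886. -343.]
 [ 806. -173.]] [78.39179788 31.28268034 80.17539363]
bit_rack 0.65 ((477.9105529785156, -1.3544235229492188), (192.4039764404297, 116.39339447021484), 81.61507415771484) [[ 406.  -88.]
 [ 521. -105.]
 [ 550.   85.]
 [ 434.  102.]] [55.15204327 60.70823317 49.92938702]
putaway_box 0.75 ((551.3452758789062, 5.51416015625), (290.18218994140625, 311.4533996582031), 89.16755676269531) [[ 394. -137.]
 [ 705. -142.]
 [ 709.  148.]
 [ 398.  153.]] [123.04348579 116.66424116 105.03127166]
```

The top picture shows the green rack on the shelf around (328,260), turned about -0.13 rad relative to the box. The dish is at (236,251), the tin at (408,232) and the bottle at (248,198); the purple rack at (432,135) is a look-alike. The side picture agrees. I'll push the rear side with both open fingers, which also squares the rack up.

>>> apply_moves(
  steps=[
    [[-0.06,-0.09,0],[0,0,-0.05]],
    [[-0.12,-0.18,0],[0,0,-0.1]],
    [[-0.18,-0.27,0],[0,0,-0.15]],
    [[-0.24,-0.36,0],[0,0,-0.2]],
    [[-0.3,-0.45,0],[0,0,-0.25]],
    [[-0.359,-0.538,0],[0,0,-0.28]],
    [[-0.359,-0.538,0],[0,0,-0.28]],
    [[-0.359,-0.538,0],[0,0,-0.28]],
    [[-0.359,-0.538,0],[0,0,-0.28]],
    [[-0.359,-0.538,0],[0,0,-0.28]],
    [[-0.359,-0.538,0],[0,0,-0.28]],
    [[-0.359,-0.538,0],[0,0,-0.28]],
  ],
  claw=1,
)

```text
time: 2.55
position: [0.3762, 0.0016, 0.2148]
tcp_rot: [3.141, 0.0, 3.123]
ft_force: [-0.0, -0.0, -0.5]
grip_width: 1.002
grasp_force: 0.0
```

>>> apply_moves(
  steps=[
    [[0,0,0.06],[0,0,0]],
    [[0,0,0.12],[0,0,0]],
    [[0,0,0.16],[0,0,0]],
    [[0,0,0.17],[0,0,0]],
    [[0,0,0.17],[0,0,0]],
    [[0,0,0.17],[0,0,0]],
  ],
)

```text
time: 3.3
position: [0.378, 0.0029, 0.047]
tcp_rot: [-3.141, 0.004, 3.127]
ft_force: [0.5, -1.1, 0.7]
grip_width: 1.001
grasp_force: 0.0
```

Run:
```python
from h import *
o=ctrl.observe();print(o['position'],o['ft_force'])
p=shot('side'); cv2.imwrite('pics/s1.png',cv2.resize(p['color'][150:330,260:500,::-1],None,fx=3,fy=3))
```

```text
[0.37795095 0.00293357 0.04695536] [ 0.45498734 -1.09447607  0.73243288]
```

View pics/s1.png

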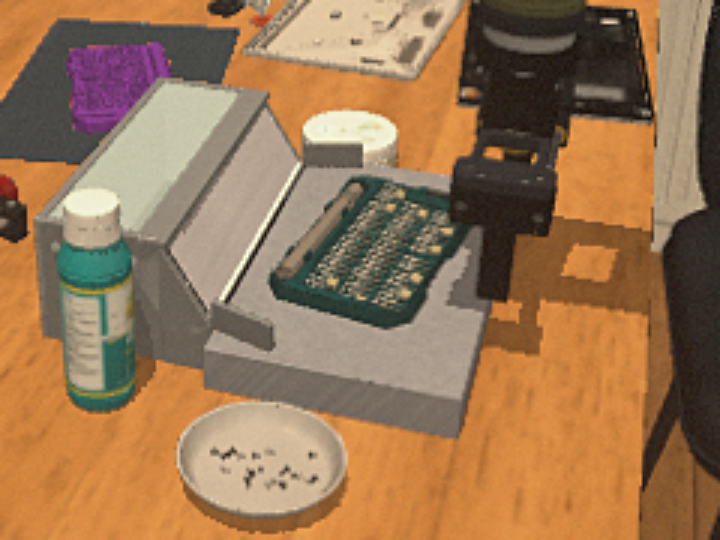

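The picture shows the fingers (crop about (500,250)) standing just behind the rack's rear side, clear of it. Now I push.

>>> apply_moves(
  steps=[
    [[-0.01,0,0.003],[0,0,0]],
    [[-0.02,0,0.003],[0,0,0]],
    [[-0.03,0,0.003],[0,0,0]],
    [[-0.04,0,0.003],[0,0,0]],
    [[-0.05,0,0.003],[0,0,0]],
    [[-0.06,0,0.003],[0,0,0]],
    [[-0.07,0,0.003],[0,0,0]],
    [[-0.08,0,0.003],[0,0,0]],
    [[-0.09,0,0.003],[0,0,0]],
    [[-0.1,0,0.003],[0,0,0]],
    [[-0.11,0,0.003],[0,0,0]],
    [[-0.11,0,0.003],[0,0,0]],
  ],
)

```text
time: 4.85
position: [0.4876, 0.0011, 0.042]
tcp_rot: [-3.142, 0.002, 3.127]
ft_force: [-0.2, 0.7, 0.1]
grip_width: 0.999
grasp_force: 0.0
```

Run:
```python
from h import *
p=shot('side'); cv2.imwrite('pics/s2.png',cv2.resize(p['color'][150:330,260:500,::-1],None,fx=3,fy=3))
```

```text
(no output)
```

View pics/s2.png

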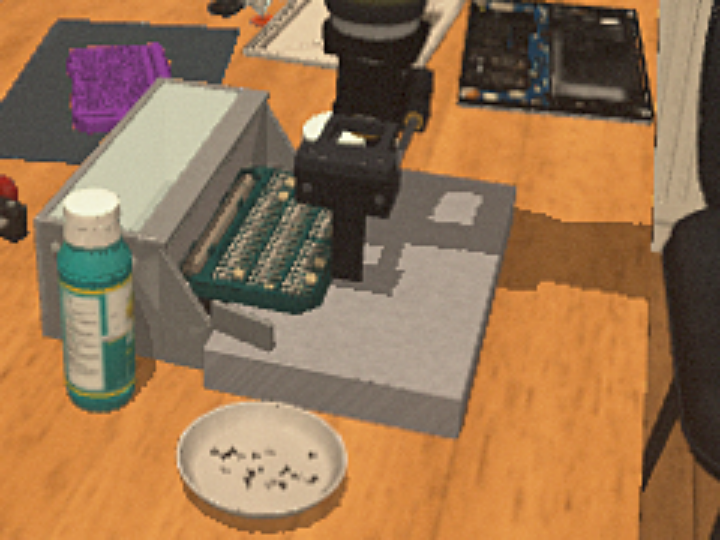

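The rack is now square to the mouth, with its front edge (crop about (195,270)) under the flap and both fingers against its rear. I keep pushing.

>>> apply_moves(
  steps=[
    [[-0.008,0,0],[0,0,0]],
    [[-0.016,0,0],[0,0,0]],
    [[-0.024,0,0],[0,0,0]],
    [[-0.032,0,0],[0,0,0]],
    [[-0.04,0,0],[0,0,0]],
    [[-0.048,0,0],[0,0,0]],
    [[-0.056,0,0],[0,0,0]],
    [[-0.06,0,0],[0,0,0]],
  ],
)

```text
time: 5.9
position: [0.5461, 0.0003, 0.0411]
tcp_rot: [3.142, -0.001, 3.127]
ft_force: [-2.3, -1.4, -1.5]
grip_width: 0.999
grasp_force: 1.4
```

Run:
```python
from h import *
p=shot('side'); cv2.imwrite('pics/s3.png',cv2.resize(p['color'][150:330,260:500,::-1],None,fx=3,fy=3))
```

```text
(no output)
```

View pics/s3.png

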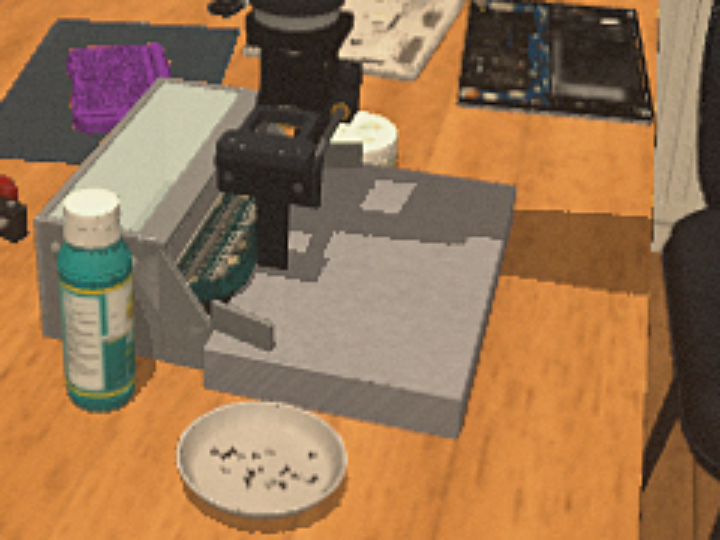

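The rack has tipped into the mouth, its rear (crop about (235,270)) raised against the fingers, and forces are low. I push on past the edge.

>>> apply_moves(
  steps=[
    [[-0.004,0,0],[0,0,0]],
    [[-0.008,0,0],[0,0,0]],
    [[-0.012,0,0],[0,0,0]],
    [[-0.016,0,0],[0,0,0]],
    [[-0.02,0,0],[0,0,0]],
    [[-0.024,0,0],[0,0,0]],
    [[-0.024,0,0],[0,0,0]],
    [[-0.024,0,0],[0,0,0]],
  ],
)

```text
time: 6.95
position: [0.5711, -0.0001, 0.0425]
tcp_rot: [-3.141, 0.002, 3.127]
ft_force: [-0.6, -0.3, 0.5]
grip_width: 1.001
grasp_force: 0.3
```

Run:
```python
from h import *
p=shot('side'); cv2.imwrite('pics/s4.png',cv2.resize(p['color'][170:300,270:420,::-1],None,fx=4,fy=4))
for n in ('side','top'):
    p=shot(n)
    print([(np.round(d['xyz'],3),round(d['conf'],2)) for d in ctrl.place_of('bit_rack',p)])
```

```text
[(array([ 0.803, -0.294,  0.006]), 0.94), (array([0.633, 0.007, 0.005]), 0.46)]
[(array([ 0.805, -0.29 ,  0.004]), 0.85)]
```

View pics/s4.png

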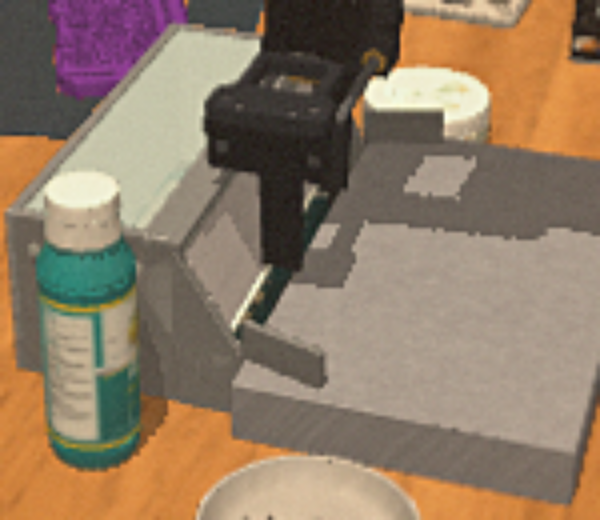

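The flap rests on the fingers. The green strip at crop (290,270) could be the rack down on the floor, and the network puts it at z 5 mm. I'll push a few mm more to be sure, then retract.

>>> apply_moves(
  steps=[
    [[-0.004,0,0],[0,0,0]],
    [[-0.005,0,0],[0,0,0]],
    [[-0.005,0,0],[0,0,0]],
    [[0.01,0,0],[0,0,0]],
    [[0.03,0,0],[0,0,0]],
    [[0.06,0,0],[0,0,0]],
    [[0.1,0,0],[0,0,0]],
    [[0.12,0,-0.05],[0,0,0]],
    [[0.12,0,-0.1],[0,0,0]],
    [[0.12,0,-0.14],[0,0,0]],
    [[0.12,0,-0.14],[0,0,0]],
    [[0.12,0,-0.14],[0,0,0]],
  ],
)

```text
time: 8.7
position: [0.4491, 0.0018, 0.1807]
tcp_rot: [3.142, -0.001, 3.127]
ft_force: [0.7, -0.7, -0.5]
grip_width: 1.003
grasp_force: 0.0
```

Run:
```python
from h import *
p=shot('side'); cv2.imwrite('pics/s5.png',cv2.resize(p['color'][170:300,270:420,::-1],None,fx=4,fy=4))
for n in ('side','top'):
    p=shot(n,n+'5.png')
    print([(np.round(d['xyz'],3),round(d['conf'],2)) for d in ctrl.place_of('bit_rack',p)])
    print([(np.round(ctrl.place_of(q,p)[0]['xyz'],3)) for q in('flux_tin','screw_dish','ipa_bottle')])
```

```text
[(array([ 0.801, -0.293,  0.005]), 0.91)]
[array([ 0.54 , -0.212, -0.   ]), array([ 0.638,  0.189, -0.001]), array([ 0.64 ,  0.188, -0.002])]
[]
[array([ 0.543, -0.214, -0.001]), array([0.499, 0.243, 0.001]), array([ 0.636,  0.19 , -0.001])]
```

View pics/s5.png

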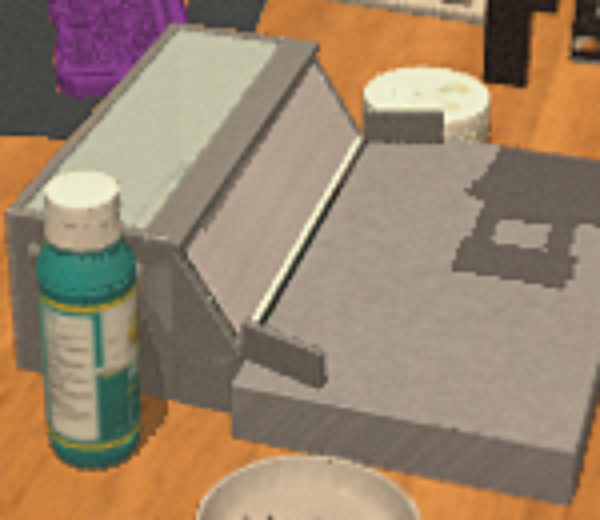

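The flap looks shut (white edge along crop (260,320)-(360,140)) and the neighbours have not moved. I'll compare it with the starting picture.

Run:
```python
import cv2,numpy as np
a=cv2.imread('pics/side0.png')[195:265,310:365];b=cv2.imread('pics/side5.png')[195:265,310:365]
d=cv2.absdiff(cv2.GaussianBlur(a,(3,3),0),cv2.GaussianBlur(b,(3,3),0)).max(2);print((d>25).sum(),d.mean())
cv2.imwrite('pics/cmp.png',cv2.resize(np.hstack([a,b,cv2.cvtColor(d,8)*3]),None,fx=4,fy=4,interpolation=0))
```

```text
302 11.865714285714287
```

View pics/cmp.png

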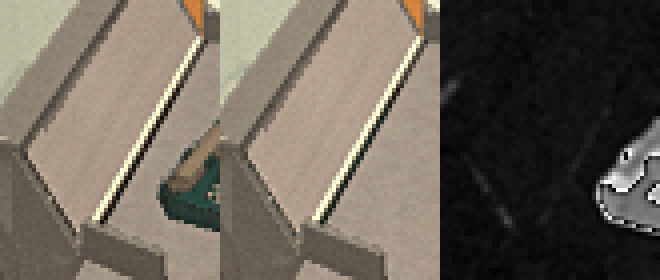

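The flap sits exactly as it did at the start; the only difference is the missing rack on the shelf. So the rack is down inside the box.

```bash
python3 -c "
from plant import ctrl
print(ctrl.sign_off())"
```

```text
the job is handed in; nothing more can be done
None
```

I pushed the rack through the flap and handed the job in. The flap shut exactly as it was at the start, and the tin, dish and bottle did not move; the rack itself is hidden behind the flap, but the last reading before it closed put it flat on the box floor.

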